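Load the curing unit and key in its programme

ROBOT

A 7-joint arm with a two-finger parallel gripper is mounted at the origin on the work surface. World frame = base frame: x ahead of the robot, y to its left, z up, the work surface at z = 0. Lengths are in m, angles in rad, forces in N, time in s.
With the tool pointing down it reaches from about 0.425 to 0.925 m from the base axis. Payload 6.8 kg.
Tool frame: the origin (TCP) lies at the very end of the fingers, on their centre line; the grasp point (between the pads) lies 19 mm behind it; z points along the fingers, y is the line along which they close (so a half turn about z gives the same grasp; the last joint's range is limited). The gripper opens to 85 mm and grips with 20 to 120 N. Pads are 22 mm wide; open, the fingers measure 114 mm over their backs; the gripper's body (76 mm by 85 mm) begins 54 mm behind the grasp point. The pads swing forward as they close: fully open they stand 13 mm farther back than shut.
Start: joints at [-0.108, 0.477, 0.022, 1.555, -0.011, 1.109, -0.083], TCP at [0.675, 0, 0.231] pointing down, gripper open.
Joint ranges: [-2.96, 2.96], [-0.34, 2.1], [-1.41, 1.46], [0.24, 2.44], [-1.37, 4.51], [0.17, 1.92], [-2.96, 2.96]. Speed limits (rad/s): [2.39, 2.39, 3.14, 3.14, 3.14, 3.14, 3.14].

INTERFACE

Orientations are given as a rotation vector (axis times angle).
In Python, from bench import r gives the robot as it stands. The module is installed in compiled form; this text tells all that it offers.
- The arm moves only by the tool servo_tool, never from a script. Its argument "commands" is a list of rows, each a list of 7 numbers: the turn, a rotation vector about the world's x, y, z in degrees, then the shift along the world's x, y, z in mm, then the closure, from 0 (fully open) to 1 (shut). A call has 1 to 5 rows; each row is the pose to reach, as a shift and turn from the pose commanded when the call began; what a row does not reach only later rows make up. A row lasts 1/12 s, in which the tool goes at most 41.7 mm and 7.16 degrees, less where a joint would pass 70% of its speed; a pose out of reach is approached as far as the arm can. A call with a gripper value outside its range is refused whole. The fingers move at their own pace and stop on an object; "force" is the grip in N (left out, the last holds). Time passes only in rows, so rows that repeat a pose let the fingers close. It gives the time, the measured TCP pose, the force, the opening and the grip force at its end, in the units of the state.
- r.get_obs(): the state, without advancing time (a new reading comes with each control period).
- r.grab_frame(name): name is "scene" or "side" or "wrist"; returns (picture, depth): 420x560x3 uint8, blue, green, red; 420x560 float32, m along the optical axis (not along the pixel's ray), 0 where there is no reading.
- r.camera_info(name): a dict with "vertical_fov" (degrees; the focal length in pixels is half the picture's height over the tangent of half this angle, whatever the lens; pixels are square), "cx", "cy" (the principal point, pixels), "cam_to_world" (4x4, takes a point from camera to world coordinates); the wrist camera has in their place "T_tool_cam" (4x4, takes a point from camera to tool coordinates, whose origin is the TCP and whose axes are the flange's). Camera axes: x right, y up, looking along -z (the intrinsics and any distortion apply to the point x, -y, -z); pixel columns grow to the right and rows downward; lengths in m; the calibration is good to about 2 mm. The wrist camera is an equidistant fisheye: a pixel r from the principal point sees the ray r / f radians off the axis. A picture is of the moment at which its call begins: read the wrist's pose just before it. camera_info takes no time and is no camera call.
- r.hand_in(): hands the job in; it is judged then, once.
The state is a dict: "clock": time; "joints": joint angles; "qvel": joint speeds; "tau": joint torques, N m; "tcp_pos": TCP position; "orientation": TCP orientation; "contact_force": force on the tool from outside, world axes, zero at the start; "moment": the same for the moment, N m; "grip_width": finger opening in m; "gripper_force": force on a finger pad.
Only numpy, scipy, OpenCV 4.12 (cv2) and the standard library are available. Lean on these libraries where they do the work, as an engineer would, in place of code of your own. Each camera call takes 0.05 s, during which the arm holds its last target. There are 200 camera calls.

TASK

Slide the work tray by its fin blade-first into the slot of the light-curing unit until its cross plate is fully home against the unit's face, and let go of it. Only then key in the programme, one key at a time, each pressed well down: the large round key, the triangular key, the cross-shaped key, and last the long bar key, held down for a full second. Leave the small round and the square key alone and the other things on the bench standing where they are.

Things in the scene. Friction and masses are not known exactly. Their poses are not given: they have to be found in the camera images.
- unit: light-curing unit, white box fixed to the table, 120 (x) x 150 (y) x 75 high mm with an amber window in its top. Origin: centre of its underside on the table; its front face, with the slot, looks to its -x. Below the slot a grey sill, 60 mm wide (y) and 22 mm high, juts 25 mm out of the front face.
- unit_slot (a point): middle of the bottom edge of the slot in the unit's front face: 60 mm ahead (-x) of the unit's centre, 30 mm above the table; x points straight into the unit. The slot is level, 60 mm wide (y), 10 mm high, 80 mm deep; the first 8 mm of its mouth flare out by 6 mm on each side, above and below.
- tray: loose aluminium tray, 0.13-0.25 kg: flat blade 64 long (x 0 to 64) x 56 x 6 mm with low white inlays, cross plate 80 wide x 34 high x 5 mm (x -5 to 0) that covers the slot, upright handle fin behind it (x -5 to -41), 12 mm thick (y), 38 mm high; one flat underside. Origin: on the underside, middle of the cross plate's blade-side face; home, it lies on unit_slot, x axes agreeing.
- tray_fin (a point): grip point on the tray's handle fin: 24 mm behind (-x) the tray's origin, 26 mm above the underside, in the middle of its 12 mm thickness.
- pad: keypad, grey box fixed to the table, 116 (x) x 168 (y) x 30 mm high, origin at the centre of its underside. It carries six keys in two rows of three, 52 mm apart (x = -26, +26; y = -52, 0, +52 mm); which key sits in which place changes.
- key_round_top (a point): large round key: disc 32 mm across. White plastic cap standing 12 mm above its 48 x 48 x 4 mm black square surround on the keypad. This point: middle of the cap's top face, about 46 mm above the table, z up; x and y are the keypad's x and y.
- key_round (a joint): travel of the large round key, 0 = up, 0.006 m = fully down; springs back (about 1.5 N to start, 5 N fully down).
- key_triangle_top (a point): triangular key: triangular, 40 mm sides, point towards +x. White plastic cap standing 12 mm above its 48 x 48 x 4 mm black square surround on the keypad. This point: middle of the cap's top face, about 46 mm above the table, z up; x and y are the keypad's x and y.
- key_triangle (a joint): travel of the triangular key, 0 = up, 0.006 m = fully down; springs back (about 1.5 N to start, 5 N fully down).
- key_cross_top (a point): cross-shaped key: plus-shaped, 34 x 34 mm with 12 mm wide arms. White plastic cap standing 12 mm above its 48 x 48 x 4 mm black square surround on the keypad. This point: middle of the cap's top face, about 46 mm above the table, z up; x and y are the keypad's x and y.
- key_cross (a joint): travel of the cross-shaped key, 0 = up, 0.006 m = fully down; springs back (about 1.5 N to start, 5 N fully down).
- key_bar_top (a point): bar key: long bar 42 (y) x 14 (x) mm. White plastic cap standing 12 mm above its 48 x 48 x 4 mm black square surround on the keypad. This point: middle of the cap's top face, about 46 mm above the table, z up; x and y are the keypad's x and y.
- key_bar (a joint): travel of the bar key, 0 = up, 0.006 m = fully down; springs back (about 1.5 N to start, 5 N fully down).
- key_small_top (a point): small round key (not used): disc 18 mm across. White plastic cap standing 12 mm above its 48 x 48 x 4 mm black square surround on the keypad. This point: middle of the cap's top face, about 46 mm above the table, z up; x and y are the keypad's x and y.
- key_small (a joint): travel of the small round key (not used), 0 = up, 0.006 m = fully down; springs back (about 1.5 N to start, 5 N fully down).
- key_square_top (a point): square key (not used): square 28 x 28 mm. White plastic cap standing 12 mm above its 48 x 48 x 4 mm black square surround on the keypad. This point: middle of the cap's top face, about 46 mm above the table, z up; x and y are the keypad's x and y.
- key_square (a joint): travel of the square key (not used), 0 = up, 0.006 m = fully down; springs back (about 1.5 N to start, 5 N fully down).
- bottle_a: bystander: white plastic bottle, 34 mm across, 135 mm tall, stands beside the keypad. Origin: centre of its foot.
- case: bystander: black box 50 x 42 mm, 60 mm tall, stands beside the tray. Origin: centre of its underside.
- jar: bystander: amber jar, 40 mm across, 58 mm tall, stands beside the unit. Origin: centre of its foot.
- bottle_b: bystander: white plastic bottle, 40 mm across, 160 mm tall, at the back left. Origin: centre of its foot.
- cast: bystander: plaster dental cast 50 x 66 mm, 31 mm tall, at the back right. Origin: centre of its underside.
- loupe: bystander: black eye loupe lying flat, 44 mm across, 18 mm tall, front left. Origin: centre of its underside.
- driver: bystander: screwdriver, 130 mm long, lying front right, less than 30 mm tall. Origin: under its middle.
Mind the look-alikes: they are no part of the job. Of the things like the tray, leave any that is orange; of the rest the smaller one is meant.

How it is judged:
By the outcome, as a careful person would: the job done as asked, in the order asked, and still so for the second after the job is handed in, with the robot touching nothing.
It also fails if it takes over 72 s, if anything falls off the work surface, if the arm or the gripper's body presses on something with over 40 N, if the wrist force passes 120 N, or if a joint passes its speed limit or range.

## Working session

There is one attempt and no reset: what is moved stays moved. The work goes in short steps, Python scripts to look and compute and a tool call to move; the robot and the scene stay as the last step left them, time stands still between calls to the robot, and variables do not carry over. Pictures are saved under pics/ and viewed, at most 10 in all, crops included, and the job is handed in when it is done.

Besides the shell and the picture viewer there is one more tool, called after "Call:" as name(argument=value, ...) on one line, values as JSON. servo_tool: Moves the arm, as the interface text tells. Its arguments: {"type":"object","properties":{"commands":{"type":"array"},"force":{"type":"number"}},"required":["commands"]}

```bash
mkdir -p pics; cat > h.py <<'E'
from bench import r
import numpy as np, cv2
from scipy.spatial.transform import Rotation as R
def grab(n):
    o=r.get_obs(); im,d=r.grab_frame(n); return o,im,d
def world(n,d,o=None):
    c=r.camera_info(n); h,w=d.shape
    f=h/2/np.tan(np.radians(c["vertical_fov"])/2)
    v,u=np.mgrid[:h,:w]; x=(u-c["cx"])/f; y=(v-c["cy"])/f
    if "T_tool_cam" in c:
        rr=np.hypot(x,y)+1e-9; k=np.tan(np.minimum(rr,1.5))/rr; x=x*k;y=y*k
        T=np.eye(4);T[:3,:3]=R.from_rotvec(o["orientation"]).as_matrix();T[:3,3]=o["tcp_pos"]
        M=T@c["T_tool_cam"]
    else: M=c["cam_to_world"]
    P=np.stack([x*d,-y*d,-d,np.ones_like(d)],-1)@np.array(M).T
    P=P[...,:3]; P[d<=0]=np.nan
    return P
E
python3 - <<'E'
from h import *
for n in ["scene","side"]:
    o,im,d=grab(n); cv2.imwrite(f"pics/{n}0.png",im); np.savez(f"{n}0.npz",im=im,P=world(n,d))
    c=r.camera_info(n); print({k:c[k] for k in c})
o,im,d=grab("wrist");cv2.imwrite("pics/wrist0.png",im); np.savez("wrist0.npz",im=im,P=world("wrist",d,o))
print(r.camera_info("wrist"),o)
E
```

```text
{'vertical_fov': 53.669161116909656, 'cx': 279.44250876361264, 'cy': 204.7432503020387, 'cam_to_world': array([[ 0.44032744, -0.73177425,  0.52020976,  1.06920769],
       [ 0.89779008,  0.36480623, -0.24675776, -0.17851201],
       [-0.00920478,  0.57569338,  0.81761385,  0.85999075],
       [ 0.        ,  0.        ,  0.        ,  1.        ]])}
{'vertical_fov': 47.95533572204758, 'cx': 272.01338138044736, 'cy': 208.8516465707244, 'cam_to_world': array([[-0.95133477,  0.17565285, -0.25319602,  0.3088739 ],
       [-0.30796945, -0.57076977,  0.76116798,  0.87856066],
       [-0.01081531,  0.8021022 ,  0.59708884,  0.71136663],
       [ 0.        ,  0.        ,  0.        ,  1.        ]])}
{'vertical_fov': 65.70646984690485, 'cx': 282.38322420463214, 'cy': 207.3970653987139, 'T_tool_cam': array([[ 4.57263236e-04,  9.65636766e-01,  2.59895032e-01,
         6.66289451e-02],
       [ 9.99999202e-01, -7.47635774e-04,  1.01841777e-03,
        -7.47734773e-04],
       [ 1.17772847e-03,  2.59894359e-01, -9.65636337e-01,
        -1.42889161e-01],
       [ 0.00000000e+00,  0.00000000e+00,  0.00000000e+00,
         1.00000000e+00]])} {'clock': 0.1, 'joints': array([-0.10814166,  0.47770336,  0.0223369 ,  1.55632729, -0.0115007 ,
        1.10932458, -0.08312093]), 'qvel': array([ 0.00073528, -0.00095859,  0.00173675, -0.00224991,  0.00063099,
        0.00125459, -0.00156657]), 'tau': array([ 5.69385389e-03, -5.97765398e+01,  1.61440808e+00, -2.81952703e+01,
        1.29656185e-02,  5.02699884e-03, -1.13572563e-05]), 'tcp_pos': array([6.74470908e-01, 2.13967107e-05, 2.30442960e-01]), 'orientation': array([-2.22063247e+00, -2.22073419e+00,  1.93811104e-03]), 'contact_force': array([-0.51206858, -0.34775441,  0.48965737]), 'moment': array([ 0.00689571, -0.01154104,  0.01110662]), 'gripper_force': 0.0, 'grip_width': 0.08562856479378533}
```

View pics/scene0.png

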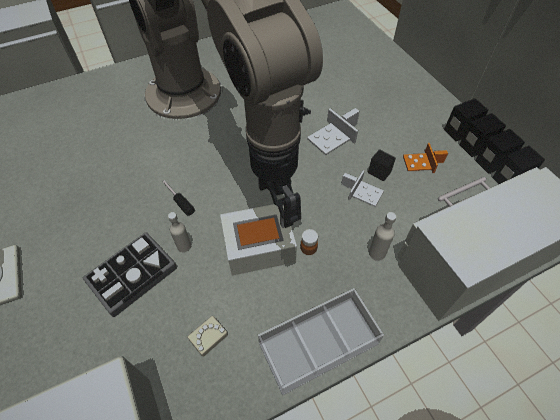

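View pics/wrist0.png

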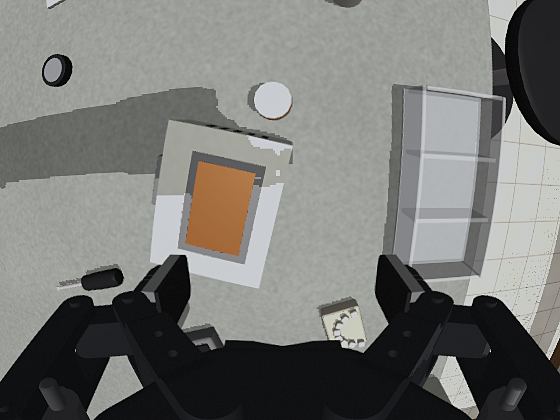

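The scene view shows three tray-like things: a larger white one at (335,130), a smaller white one at (362,188) and an orange one at (425,160). The smaller white one, beside the black case (381,163), fits the description. I'll confirm that in a crop that also shows the keypad and the unit.

```bash
python3 - <<'E'
from h import *
im=np.load("scene0.npz")["im"]
a=cv2.resize(im[95:225,290:460],None,fx=3,fy=3,interpolation=cv2.INTER_CUBIC)  #510x390
b=cv2.resize(im[225:320,75:185],None,fx=2.6,fy=2.6,interpolation=cv2.INTER_CUBIC)
c=np.zeros((390,800,3),np.uint8); c[:,:510]=a; c[:b.shape[0],512:512+b.shape[1]]=b
cv2.imwrite("pics/crop1.png",c)
E
```

```text
(no output)
```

View pics/crop1.png

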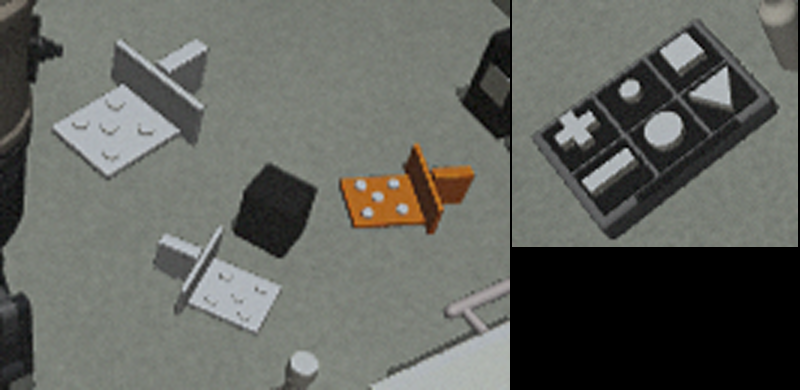

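View pics/side0.png

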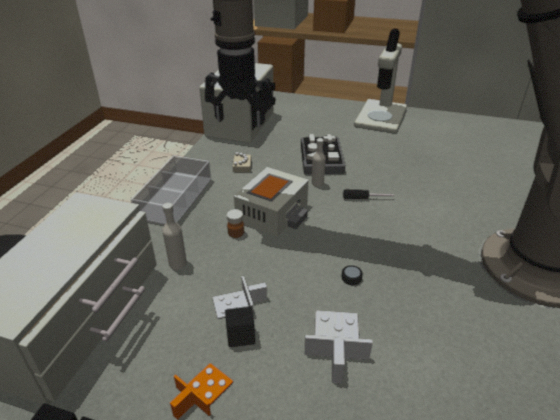

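Crop: the smaller white tray with the thin fin, at scene (362,188), is the one meant: its blade is at scene (368,193) and its fin at (349,180). The larger white and the orange tray stay. On the keypad, one row is cross, small, square and the other is bar, round, triangle. In the side view the slot and sill face the right (side px 298,214). Next I measure from the depth data.

```bash
python3 - <<'E'
from h import *
S=np.load("scene0.npz");D=np.load("side0.npz");W=np.load("wrist0.npz")
def rect(P,m,name):
    q=P[m][:,:2]; 
    if len(q)<5: print(name,len(q));return
    c,s,a=cv2.minAreaRect((q*1000).astype(np.float32)); print(name,len(q),np.round(c,1),np.round(s,1),round(a,1),"z",np.round(np.nanpercentile(P[m][:,2],[5,50,95]),4))
def box(P,r0,r1,c0,c1):
    m=np.zeros(P.shape[:2],bool); m[r0:r1,c0:c1]=1; return m
P,Q,V=S["P"],D["P"],W["P"]
z=lambda X,a,b:(X[...,2]>a)&(X[...,2]<b)
print("z table",np.nanmedian(P[300:310,180:200,2]),np.nanmedian(Q[340:360,250:280,2]),np.nanmedian(V[300:320,280:300,2]))
rect(P,box(P,200,280,215,300)&z(P,.068,.082),"unit scene")
rect(Q,box(Q,165,232,230,312)&z(Q,.068,.082),"unit side")
rect(V,box(V,110,300,140,300)&z(V,.068,.082),"unit wrist")
rect(Q,box(Q,195,230,285,310)&z(Q,.015,.030),"sill side")
rect(P,box(P,230,318,80,180)&z(P,.024,.04),"pad scene")
rect(Q,box(Q,130,176,298,345)&z(Q,.024,.04),"pad side")
rect(P,box(P,168,208,340,386)&z(P,.025,.05),"tray hi scene")
rect(P,box(P,168,208,340,386)&z(P,.003,.012),"tray blade scene")
rect(Q,box(Q,277,318,210,270)&z(Q,.025,.05),"tray hi side")
rect(Q,box(Q,285,318,210,255)&z(Q,.003,.012),"tray blade side")
for n,(a,b) in dict(cross=(575,130),small=(630,90),square=(683,52),bar=(610,170),round=(663,130),tri=(715,90)).items():
    u=int(75+(a-512)/2.6);v=int(225+b/2.6)
    m=box(P,v-9,v+9,u-11,u+11)&z(P,.041,.055); print(n,u,v,m.sum(),np.round(np.nanmean(P[m],0),4))
# others
for n,(u,v) in dict(jar=(309,236),bottleb=(391,220),bottlea=(172,217),case=(381,158),loupe=(0,0)).items(): print(n,np.round(P[v,u],3))
print("loupe",Q[274,352],"driver",Q[194,355])
E
```

```text
z table -0.00029983154892915254 -0.0005005310164268861 9.138799199592818e-05
unit scene 2991 [607.3 -15.4] [150.  123.6] 76.6 z [0.0723 0.0753 0.0779]
unit side 1916 [605.4 -16.8] [156.4 123.5] 75.9 z [0.0713 0.0752 0.0779]
unit wrist 17258 [606.6 -14.2] [151.  120.6] 76.8 z [0.0743 0.0759 0.078 ]
sill side 347 [537.3 -16.6] [113.8  37.3] 78.7 z [0.0167 0.022  0.0292]
pad scene 2820 [ 545.2 -288. ] [119.4 200.3] 18.1 z [0.0276 0.033  0.0365]
pad side 727 [ 537.8 -273.5] [117.  230.8] 17.9 z [0.0271 0.033  0.0381]
tray hi scene 219 [554.3 301.4] [ 54.3 114.9] 5.3 z [0.0265 0.0335 0.0399]
tray blade scene 527 [575.5 293.9] [109.3 124.8] 51.4 z [0.0034 0.0055 0.0099]
tray hi side 255 [546.  271.1] [41.2 79.6] 33.1 z [0.0269 0.034  0.0384]
tray blade side 564 [589.4 292.2] [79.1 56.5] 42.2 z [0.0036 0.0057 0.0092]
cross 99 275 151 [ 0.5416 -0.3612  0.0454]
small 120 259 51 [ 0.525  -0.3118  0.0457]
square 140 245 146 [ 0.5089 -0.2625  0.0456]
bar 112 290 139 [ 0.5907 -0.3445  0.0458]
round 133 275 165 [ 0.5747 -0.2957  0.0456]
tri 153 259 150 [ 0.5578 -0.2467  0.0455]
jar [0.664 0.086 0.056]
bottleb [0.756 0.218 0.157]
bottlea [ 0.535 -0.175  0.134]
case [0.544 0.36  0.059]
loupe [-0.738 -0.451  0.05 ]
loupe [0.37496785 0.1624501  0.0196191 ] driver [ 0.41915383 -0.12553391  0.0199659 ]
```

Call:
servo_tool(commands=[[0,0,-7,-17,33,-4,0],[0,0,-14,-33,66,-8,0],[0,0,-21,-50,98,-12,0],[0,0,-28,-66,131,-16,0],[0,0,-35,-83,164,-20,0]])

```text
clock: 0.57
tcp_pos: [0.591, 0.1652, 0.2109]
orientation: [-2.791, -1.441, 0.001]
contact_force: [0.2, -0.9, 0.1]
grip_width: 0.0854
gripper_force: 0.0
```

Call:
servo_tool(commands=[[0,0,-7,-17,33,-12,0],[0,0,-14,-33,66,-25,0],[0,0,-21,-50,98,-40,0],[0,0,-22,-50,98,-40,0],[0,0,-22,-50,98,-40,0]])

```text
clock: 0.98
tcp_pos: [0.5395, 0.2648, 0.17]
orientation: [-3.009, -0.901, 0.004]
contact_force: [0.5, -0.3, -0.2]
grip_width: 0.0856
gripper_force: 0.0
```

```bash
cat > tray.py <<'E'
from h import *
import sys
from scipy.optimize import minimize
name=sys.argv[1]
o,im,d=grab("wrist"); P=world("wrist",d,o); cv2.imwrite(f"pics/{name}.png",im); np.savez(name+".npz",im=im,P=P)
T=R.from_rotvec(o["orientation"]).as_matrix()
print(o["clock"],np.round(o["tcp_pos"]*1000,1),"tool y deg",np.degrees(np.arctan2(T[1,1],T[0,1])),"zaxis",T[:,2].round(4))
E
cat > a.py <<'E'
P0=P.reshape(-1,3)
near=np.hypot(P0[:,0]-.555,P0[:,1]-.27)<.1
hi=P0[near&(P0[:,2]>.030)&(P0[:,2]<.042)]
fin=P0[near&(P0[:,2]>.0355)&(P0[:,2]<.041)]
bl=P0[near&(P0[:,2]>.003)&(P0[:,2]<.010)]
for n,q in dict(hi=hi,fin=fin,bl=bl).items():
    c,s,a=cv2.minAreaRect((q[:,:2]*1000).astype(np.float32)); print(n,len(q),np.round(c,1),np.round(s,1),round(a,1),np.median(q[:,2]))
E
python3 - <<'E'
import sys; sys.argv=["x","w1"]
exec(open("tray.py").read()); exec(open("a.py").read())
E
```

```text
0.9833 [539.5 264.8 170. ] tool y deg -56.669813241600906 zaxis [-2.7e-03 -6.0e-04 -1.0e+00]
hi 1317 [551.9 302.7] [ 56.9 113.6] 5.9 0.03569517154326185
fin 652 [551.5 304.7] [ 54.3 109.4] 4.3 0.038304855883226296
bl 4030 [558.2 295.2] [127.3 100.7] 43.5 0.006426561903510791
```

View pics/w1.png

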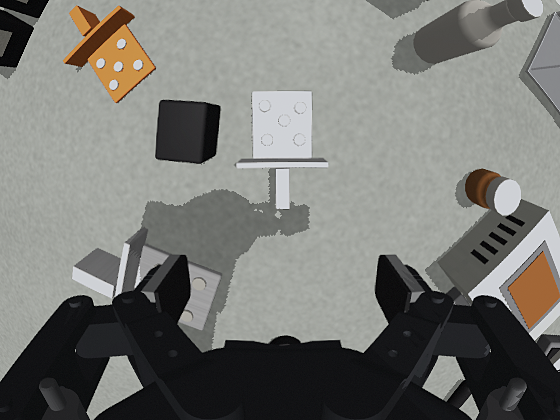

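Wrist view: the tray's blade is at (282,125), its plate at (282,163) and its fin at (282,188), nearly aligned with the gripper. The case is at (188,130) and the large tray at (150,275), near the left finger. I'll refit using pixel masks.

```bash
cat > fit.py <<'E'
from h import *
S=np.load("w1.npz"); P=S["P"]; 
def sel(r0,r1,c0,c1,a,b):
    q=P[r0:r1,c0:c1].reshape(-1,3); return q[(q[:,2]>a)&(q[:,2]<b)]
def rc(n,q):
    c,s,a=cv2.minAreaRect((q[:,:2]*1000).astype(np.float32)); print(n,len(q),np.round(c,1),np.round(s,1),round(a,1),np.round(np.median(q[:,2]),4))
    return c
rc("fin",sel(166,212,268,298,.035,.043)); rc("plate",sel(153,172,230,334,.030,.037)); rc("blade",sel(85,157,245,320,.003,.0085))
rc("fin+plate",sel(153,212,230,334,.030,.043))
rc("case",sel(95,168,150,225,.055,.065)); rc("bigtray hi",sel(225,300,70,150,.04,.09)); rc("bigtray all",sel(225,335,70,225,.004,.09))
E
python3 fit.py
```

```text
fin 577 [546.1 270.3] [37.1 22.4] 33.4 0.0383
plate 590 [561.5 282.1] [ 6.5 79.2] 33.9 0.0341
blade 3478 [591.2 301.7] [62.1 56. ] 33.3 0.0063
fin+plate 1159 [547.2 272.5] [41.1 79.2] 33.9 0.0356
case 3011 [543.7 367.4] [50.8 42.4] 26.2 0.0603
bigtray hi 1447 [385.6 384.8] [67.1 59.6] 12.1 0.0503
bigtray all 4939 [383.  332.5] [ 83.5 156.3] 0.8 0.0138
```

Call:
servo_tool(commands=[[0,0,0,4,5,-40,0],[0,0,0,4,5,-80,0],[0,0,0,4,5,-120,0],[0,0,0,4,5,-145,0],[0,0,0,4,5,-145,0]])

```text
clock: 1.45
tcp_pos: [0.5437, 0.2629, 0.0214]
orientation: [3.01, 0.889, -0.013]
contact_force: [-0.7, 0.6, -0.7]
grip_width: 0.0856
gripper_force: 0.0
```

Call:
servo_tool(commands=[[0,0,0,0,4,-6,0],[0,0,0,0,7,-12,0],[0,0,0,0,7,-12,0]])

```text
clock: 1.7
tcp_pos: [0.5472, 0.2752, 0.0154]
orientation: [-3.011, -0.893, -0.004]
contact_force: [-0.2, -0.4, -0.3]
grip_width: 0.0852
gripper_force: 0.0
```

```bash
cat > st.py <<'E'
from h import *
o=r.get_obs();T=R.from_rotvec(o["orientation"]).as_matrix()
print(round(o["clock"],2),np.round(o["tcp_pos"]*1000,1),"tool y",round(np.degrees(np.arctan2(T[1,1],T[0,1])),2),"z",T[:,2].round(4),"F",o["contact_force"].round(1),"w",round(o["grip_width"],4))
E
python3 st.py
```

```text
1.7 [547.2 275.2  15.4] tool y -56.97 z [ 0.0022  0.0018 -1.    ] F [-0.2 -0.4 -0.3] w 0.0852
```

Call:
servo_tool(commands=[[0,0,0,0,0,0,0],[0,0,0,0,0,0,0],[0,0,0,0,0,0,0]])

```text
clock: 1.95
tcp_pos: [0.5467, 0.2743, 0.0155]
orientation: [-3.012, -0.892, -0.003]
contact_force: [0.4, -0.6, 0.3]
grip_width: 0.0851
gripper_force: 0.0
```

Call:
servo_tool(commands=[[0,0,0,0,0,0,0],[0,0,0,0,0,0,0],[0,0,0,0,0,0,0]])

```text
clock: 2.2
tcp_pos: [0.5461, 0.274, 0.0146]
orientation: [-3.012, -0.892, -0.0]
contact_force: [1.1, -0.5, -0.2]
grip_width: 0.0857
gripper_force: 0.0
```

Call:
servo_tool(commands=[[0,0,0.6,-1.5,-4,-5,0],[0,0,0.6,-1.5,-4,-5,0],[0,0,0.6,-1.5,-4,-5,0],[0,0,0.6,-1.5,-4,-5,0.5],[0,0,0.6,-1.5,-4,-5,0.7]], force=50)

```text
clock: 2.62
tcp_pos: [0.5445, 0.27, 0.0093]
orientation: [-3.008, -0.908, 0.0]
contact_force: [-0.0, -0.1, -0.3]
grip_width: 0.0635
gripper_force: 0.0
```

Call:
servo_tool(commands=[[0,0,0,0,0,0,1],[0,0,0,0,0,0,1],[0,0,0,0,0,0,1],[0,0,0,0,0,0,1],[0,0,0,0,0,0,1]], force=50)

```text
clock: 3.03
tcp_pos: [0.5447, 0.27, 0.0095]
orientation: [3.008, 0.908, 0.001]
contact_force: [0.1, -0.8, 0.6]
grip_width: 0.0113
gripper_force: 49.0
```

```bash
python3 st.py
```

```text
3.03 [544.7 270.    9.5] tool y -56.41 z [ 4.e-04  0.e+00 -1.e+00] F [ 0.1 -0.8  0.6] w 0.0113
```

Call:
servo_tool(commands=[[0,0,0,0,0,10,1],[0,0,0,0,0,30,1],[0,0,0,0,0,55,1],[0,0,0,0,0,80,1],[0,0,0,0,0,100,1]])

```text
clock: 3.45
tcp_pos: [0.5446, 0.27, 0.1115]
orientation: [-3.007, -0.908, -0.001]
contact_force: [0.6, 0.6, -1.1]
grip_width: 0.0111
gripper_force: 48.6
```

Call:
servo_tool(commands=[[0,0,-4,-8,-20,0,1],[0,0,-9,-19,-46,0,1],[0,0,-14,-30,-72,0,1],[0,0,-19,-41,-98,0,1],[0,0,-24,-52,-125,0,1]])

```text
clock: 3.87
tcp_pos: [0.4916, 0.1441, 0.1098]
orientation: [-3.131, -0.257, 0.0]
contact_force: [-0.5, -0.8, -2.3]
grip_width: 0.0111
gripper_force: 48.6
```

Call:
servo_tool(commands=[[0,0,-5,-11,-27,0,1],[0,0,-10,-22,-53,0,1],[0,0,-15,-33,-79,0,1],[0,0,-20,-43,-103,0,1],[0,0,-22.9,-50,-121,0,1]])

```text
clock: 4.28
tcp_pos: [0.4409, 0.022, 0.1096]
orientation: [-3.119, 0.373, 0.001]
contact_force: [0.0, 0.8, -1.3]
grip_width: 0.0112
gripper_force: 48.6
```

Call:
servo_tool(commands=[[0,0,0,0,0,-10,1],[0,0,0,0,0,-25,1],[0,0,0,0,0,-40,1],[0,0,0,0,0,-40,1],[0,0,0,0,0,-40,1]])

```text
clock: 4.7
tcp_pos: [0.4422, 0.0243, 0.069]
orientation: [3.12, -0.362, -0.002]
contact_force: [-0.0, 0.5, -1.6]
grip_width: 0.0112
gripper_force: 48.8
```

Call:
servo_tool(commands=[[0,0,0,0,0,0,1],[0,0,0,0,0,0,1],[0,0,0,0,0,0,1],[0,0,0,0,0,0,1],[0,0,0,0,0,0,1]])

```text
clock: 5.12
tcp_pos: [0.4428, 0.0241, 0.0697]
orientation: [-3.12, 0.364, -0.001]
contact_force: [-0.2, 0.8, -1.7]
grip_width: 0.0112
gripper_force: 48.8
```

```bash
python3 - <<'E'
from h import *
exec(open("st.py").read())
o,im,d=grab("wrist");cv2.imwrite("pics/w2.png",im); np.savez("w2.npz",im=im,P=world("wrist",d,o))
E
```

```text
5.12 [442.8  24.1  69.7] tool y -103.29 z [ 7.e-04  3.e-04 -1.e+00] F [-0.2  0.8 -1.7] w 0.0112
```

View pics/w2.png

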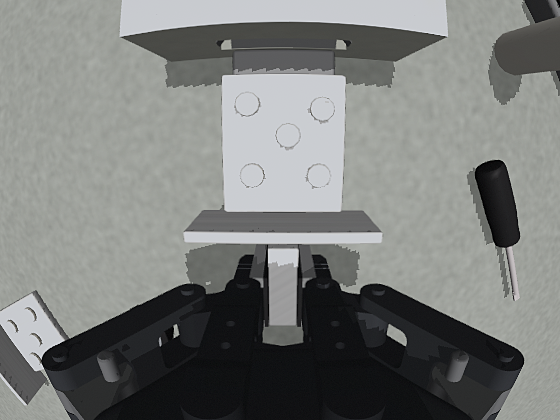

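Wrist view: the tray is held squarely, with its blade at (283,142). The unit's front edge runs from (120,30) to (447,30), and the sill is at (285,60), almost in line. Now measuring the offset in the world frame.

```bash
python3 - <<'E'
from h import *
P=np.load("w2.npz")["P"]
def sel(r0,r1,c0,c1,a,b):
    q=P[r0:r1,c0:c1].reshape(-1,3); return q[(q[:,2]>a)&(q[:,2]<b)]
def rc(n,q):
    c,s,a=cv2.minAreaRect((q[:,:2]*1000).astype(np.float32)); print(n,len(q),np.round(c,1),np.round(s,1),round(a,1),np.round(np.percentile(q[:,2],[10,50,90]),4))
th=np.radians(-13.3); ex=np.array([np.cos(th),np.sin(th)]); ey=np.array([-ex[1],ex[0]])
def uf(n,q,o=np.array([.5483,-.0008])):
    l=(q[:,:2]-o)*1000; a=l@ex; b=l@ey; print(n,len(q),"x",np.percentile(a,[1,50,99]).round(1),"y",np.percentile(b,[.5,99.5]).round(1),"z",np.percentile(q[:,2],[10,50,90]).round(4))
bl=sel(70,212,205,360,.058,.078); rc("blade",bl); uf("blade",bl)
pl=sel(226,248,180,388,.085,.105); rc("plate",pl); uf("plate",pl)
si=sel(45,75,225,345,.015,.026); rc("sill",si); uf("sill",si)
ff=sel(20,62,110,460,.03,.073); uf("front face",ff)
q=ff; l=(q[:,:2]-[.5483,-.0008])*1000; a=l@ex;b=l@ey; print("face slope deg",np.degrees(np.polyfit(b[abs(a)<6],a[abs(a)<6],1)[0]))
tp=sel(0,45,100,470,.071,.08); uf("top",tp)
for row in (20,25): 
    m=(P[row,:,2]>.071)&(P[row,:,2]<.08); l=(P[row,m][:,:2]-[.5483,-.0008])*1000; print("top row",row,np.round([(l@ey).min(),(l@ey).max()],1))
E
```

```text
blade 16764 [496.2  12.1] [74.8 64.7] 76.4 [0.0657 0.0667 0.069 ]
blade 16764 x [-84.8 -52.7 -22.4] y [-27.2  28. ] z [0.0657 0.0667 0.069 ]
plate 3609 [462.6  20.2] [79.6  6.9] 76.5 [0.0886 0.0941 0.0952]
plate 3609 x [-90.8 -86.6 -85.1] y [-38.5  39.8] z [0.0886 0.0941 0.0952]
sill 3109 [5.42e+02 4.00e-01] [71.3 18.1] 77.0 [0.0212 0.0223 0.0242]
sill 3109 x [-15.1  -6.    2. ] y [-34.3  33.3] z [0.0212 0.0223 0.0242]
front face 5447 x [-0.4  0.1  1. ] y [-74.   74.4] z [0.0388 0.0581 0.0702]
face slope deg -0.10226172598410463
top 9555 x [-0.2  5.9 16.7] y [-74.   74.5] z [0.074  0.0751 0.0761]
top row 20 [-157.7   74.5]
top row 25 [-157.3   75.4]
```

Call:
servo_tool(commands=[[0,0,0.3,0,-0.6,-12,1],[0,0,0.3,0,-0.6,-25,1],[0,0,0.3,0,-0.6,-29,1],[0,0,0.3,0,-0.6,-29,1],[0,0,0.3,0,-0.6,-29,1]])

```text
clock: 5.58
tcp_pos: [0.4425, 0.0233, 0.0404]
orientation: [3.121, -0.356, -0.001]
contact_force: [0.2, 0.5, -2.2]
grip_width: 0.0111
gripper_force: 48.8
```

Call:
servo_tool(commands=[[0,0,0,7.8,-1.8,0,1],[0,0,0,15.6,-3.7,0,1],[0,0,0,23.4,-5.5,0,1],[0,0,0,31.1,-7.4,0,1],[0,0,0,38.9,-9.2,0,1]])

```text
clock: 6.0
tcp_pos: [0.4828, 0.0139, 0.0406]
orientation: [-3.121, 0.356, -0.001]
contact_force: [-0.6, -0.7, -2.3]
grip_width: 0.0111
gripper_force: 48.8
```

Call:
servo_tool(commands=[[0,0,0,6.8,-1.6,0,1],[0,0,0,13.6,-3.2,0,1],[0,0,0,20.4,-4.8,0,1],[0,0,0,27.2,-6.4,0,1],[0,0,0,34,-8,0,1]])

```text
clock: 6.42
tcp_pos: [0.516, 0.006, 0.0402]
orientation: [3.121, -0.356, -0.0]
contact_force: [-0.1, 0.2, -2.0]
grip_width: 0.0112
gripper_force: 48.8
```

Call:
servo_tool(commands=[[0,0,0,2,-0.5,-0.5,1],[0,0,0,4,-0.9,-1,1],[0,0,0,6,-1.4,-1,1],[0,0,0,8,-1.9,-1,1],[0,0,0,9,-2.1,-1,1]])

```text
clock: 6.83
tcp_pos: [0.5241, 0.0043, 0.0394]
orientation: [-3.121, 0.355, 0.001]
contact_force: [-2.6, 0.4, 2.0]
grip_width: 0.0108
gripper_force: 49.3
```

Call:
servo_tool(commands=[[0,0,0,1,-0.2,0,1],[0,0,0,1.5,-0.4,0,1],[0,0,0,2,-0.5,0,1],[0,0,0,2,-0.5,0,1]])

```text
clock: 7.17
tcp_pos: [0.5259, 0.0038, 0.0394]
orientation: [-3.121, 0.355, 0.002]
contact_force: [-3.5, 1.7, 5.5]
grip_width: 0.0114
gripper_force: 49.8
```

Call:
servo_tool(commands=[[0,0,0,1,-0.2,0.3,1],[0,0,0,1.5,-0.4,0.3,1],[0,0,0,2,-0.5,0.3,1],[0,0,0,2,-0.5,0.3,1]])

```text
clock: 7.5
tcp_pos: [0.526, 0.0038, 0.0394]
orientation: [-3.121, 0.355, 0.008]
contact_force: [-8.6, 2.1, 9.8]
grip_width: 0.011
gripper_force: 50.6
```

Call:
servo_tool(commands=[[0,0,0,1,-0.2,0.5,1],[0,0,0,2,-0.5,0.5,1],[0,0,0,2,-0.5,0.5,1],[0,0,0,2,-0.5,0.5,1]])

```text
clock: 7.83
tcp_pos: [0.5259, 0.0038, 0.0394]
orientation: [-3.121, 0.355, 0.014]
contact_force: [-13.1, 3.5, 10.6]
grip_width: 0.0115
gripper_force: 50.8
```

```bash
python3 - <<'E'
from h import *
exec(open("st.py").read())
o,im,d=grab("wrist");P=world("wrist",d,o); np.savez("w3.npz",im=im,P=P); cv2.imwrite("pics/w3.png",im)
E
```

```text
7.83 [525.9   3.8  39.4] tool y -102.96 z [-0.0088  0.0017 -1.    ] F [-13.1   3.5  10.6] w 0.0115
```

View pics/w3.png

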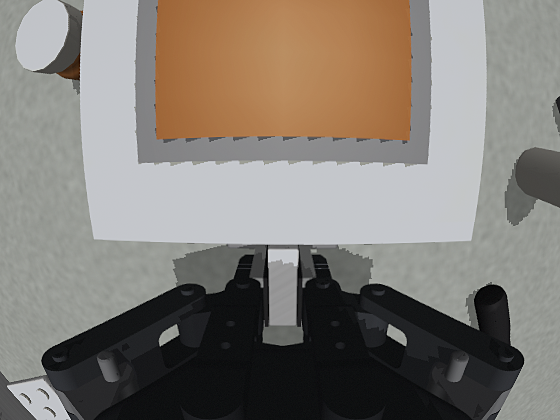

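The plate is hidden under the unit's front edge (y≈240) and the fin is at (283,285). The position matches home, and the force rises while nothing moves, so the tray is home. I'll ease off the push and release.

Call:
servo_tool(commands=[[0,0,0,-1.5,0.4,0,1],[0,0,0,-3,0.7,0,1],[0,0,0,-3,0.7,0,0.5],[0,0,0,-3,0.7,0,0.5],[0,0,0,-3,0.7,0,0.5]])

```text
clock: 8.3
tcp_pos: [0.5284, 0.0031, 0.0403]
orientation: [3.121, -0.356, 0.003]
contact_force: [-0.2, 0.5, -0.3]
grip_width: 0.0427
gripper_force: 0.0
```

Call:
servo_tool(commands=[[0,0,0,0,0,0,0.4],[0,0,0,-1,0,15,0.4],[0,0,0,-3,1,40,0.4],[0,0,0,-30,7,70,0.4],[0,0,0,-50,12,80,0.4]])

```text
clock: 8.72
tcp_pos: [0.4789, 0.015, 0.1229]
orientation: [-3.12, 0.358, -0.007]
contact_force: [0.1, 0.6, -0.2]
grip_width: 0.0511
gripper_force: 0.0
```

Call:
servo_tool(commands=[[0,0,0,0,0,0,0.4],[0,0,0,0,0,0,0.4],[0,0,0,0,0,0,0.4],[0,0,0,0,0,0,0.4],[0,0,0,0,0,0,0.4]])

```text
clock: 9.13
tcp_pos: [0.4779, 0.015, 0.1195]
orientation: [3.121, -0.356, -0.001]
contact_force: [-0.0, 0.2, -0.1]
grip_width: 0.0512
gripper_force: 0.0
```

```bash
python3 - <<'E'
from h import *
exec(open("st.py").read())
o,im,d=grab("wrist");P=world("wrist",d,o); np.savez("w4.npz",im=im,P=P); cv2.imwrite("pics/w4.png",im)
E
```

```text
9.13 [477.9  15.  119.5] tool y -103.03 z [-5.e-04 -7.e-04 -1.e+00] F [-0.   0.2 -0.1] w 0.0512
```

View pics/w4.png

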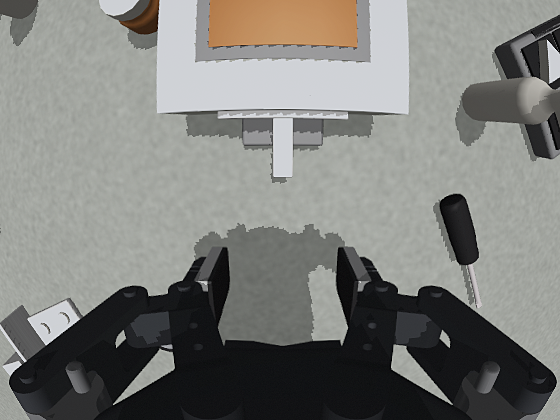

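The tray sits in the unit, with its plate at (283,114) against the face and its fin at (283,150). Next I check the gap, and remeasure the keys.

```bash
python3 - <<'E'
from h import *
P=np.load("w4.npz")["P"]
th=np.radians(-13.2); ex=np.array([np.cos(th),np.sin(th)]); ey=np.array([-ex[1],ex[0]])
def uf(n,r0,r1,c0,c1,a,b):
    q=P[r0:r1,c0:c1].reshape(-1,3); q=q[(q[:,2]>a)&(q[:,2]<b)]
    l=(q[:,:2]-[.5483,-.0008])*1000; A=l@ex; B=l@ey; print(n,len(q),"x",np.percentile(A,[1,50,99]).round(1),"y",np.percentile(B,[.5,99.5]).round(1),"z",np.percentile(q[:,2],[10,50,90]).round(4))
uf("plate",108,122,215,268,.055,.0675); uf("plateR",108,122,298,350,.055,.0675)
uf("fin",122,182,265,300,.06,.072); uf("finback",160,182,265,300,.06,.072);uf("face/top edge",85,114,165,400,.071,.079)
# keys from scene, hull centres + pad model
S=np.load("scene0.npz"); P=S["P"]
K=dict(cross=(99,275),small=(120,259),square=(140,245),bar=(112,290),round=(133,275),tri=(153,259))
g=dict(cross=(-1,-1),small=(-1,0),square=(-1,1),bar=(1,-1),round=(1,0),tri=(1,1))
C={}
for n,(u,v) in K.items():
    q=P[v-12:v+12,u-14:u+14].reshape(-1,3); q=q[(q[:,2]>.0425)&(q[:,2]<.05)]
    q=q[np.hypot(*(q[:,:2]-np.median(q[:,:2],0)).T)<.026]
    c,s,a=cv2.minAreaRect((q[:,:2]*1000).astype(np.float32)); C[n]=c; print(n,np.round(c,1),np.round(s,1),round(a,1),"mean",np.round(q.mean(0)*1000,1))
from scipy.optimize import least_squares
def mod(p,n):
    i,j=g[n]; t=p[2]; return np.array([p[0]+26*i*np.cos(t)-52*j*np.sin(t),p[1]+26*i*np.sin(t)+52*j*np.cos(t)])
nn=["cross","small","square","bar","round"]
s=least_squares(lambda p:np.concatenate([mod(p,n)-C[n] for n in nn]),[550,-304,.3]); print(s.x,np.degrees(s.x[2]),s.fun.round(1))
for n in K: print(n,mod(s.x,n).round(1))
E
```

```text
plate 455 x [-5.1 -2.3  0.3] y [ 9.4 39.9] z [0.0633 0.0642 0.0653]
plateR 411 x [-5.  -2.5  0. ] y [-39.4  -9.2] z [0.0632 0.0642 0.0652]
fin 1102 x [-40.2 -23.8  -7.7] y [-5.8  5.7] z [0.0674 0.0682 0.0691]
finback 340 x [-40.3 -35.3 -30.4] y [-5.8  5.7] z [0.0674 0.0682 0.069 ]
face/top edge 6009 x [ 0.1  7.5 15.8] y [-68.3  69.2] z [0.0744 0.0753 0.0761]
cross [ 539.8 -361.3] [31.4 31. ] 61.6 mean [ 541.2 -361.1   45.6]
small [ 524.2 -311.5] [15.3 16.3] 55.9 mean [ 524.9 -312.    45.9]
square [ 507.8 -262.3] [30.5 27.6] 19.5 mean [ 508.8 -262.7   45.8]
bar [ 590.  -344.8] [15.6 41.5] 17.0 mean [ 590.5 -344.4   45.9]
round [ 574.  -295.8] [30.3 30.6] 63.3 mean [ 574.3 -295.8   45.8]
tri [ 555.3 -250.8] [32.7 38.8] 77.7 mean [ 557.7 -246.4   45.9]
[ 5.48863434e+02 -3.03643999e+02  3.14541194e-01] 18.02188289984767 [ 0.5  0.2 -0.  -0.2  0.3  0.  -0.3 -0.2 -0.4  0.2]
cross [ 540.2 -361.1]
small [ 524.1 -311.7]
square [ 508.1 -262.2]
bar [ 589.7 -345. ]
round [ 573.6 -295.6]
tri [ 557.5 -246.2]
```

The tray is home: its plate spans x -5 to 0 in the slot frame. Next come the keys, with the gripper shut and turned so the camera faces away from bottle_a, going high over the bottle.

Call:
servo_tool(commands=[[0,0,-6,0,0,15,1],[0,0,-12,0,0,35,1],[0,0,-18,2,-6,55,1],[0,0,-24,6,-16,70,1],[0,0,-30,10,-30,80,1]])

```text
clock: 9.6
tcp_pos: [0.4884, -0.0143, 0.2013]
orientation: [-2.92, 1.157, -0.002]
contact_force: [0.6, 0.6, 0.5]
grip_width: 0.0002
gripper_force: 0.0
```

Call:
servo_tool(commands=[[0,0,-5,9,-28,0,1],[0,0,-10,19,-63,0,1],[0,0,-15,30,-98,0,1],[0,0,-20,41,-133,0,1],[0,0,-25,52,-168,0,1]])

```text
clock: 10.02
tcp_pos: [0.5399, -0.1845, 0.1997]
orientation: [2.601, -1.762, -0.0]
contact_force: [1.0, 0.9, 0.5]
grip_width: -0.0004
gripper_force: 0.0
```

Call:
servo_tool(commands=[[0,0,-4,11,-36,0,1],[0,0,-4,22,-72,0,1],[0,0,-4,32,-102,0,1],[0,0,-4,34.7,-113,-20,1],[0,0,-4,34.7,-113,-50,1]])

```text
clock: 10.43
tcp_pos: [0.5757, -0.3021, 0.1517]
orientation: [2.536, -1.852, 0.012]
contact_force: [-0.0, -0.2, -0.3]
grip_width: 0.0
gripper_force: 0.0
```

Call:
servo_tool(commands=[[0,0,0,0,0,-30,1],[0,0,0,0,0,-60,1],[0,0,0,0,0,-84,1],[0,0,0,0,0,-84,1],[0,0,0,0,0,-84,1]])

```text
clock: 10.85
tcp_pos: [0.5732, -0.2957, 0.0647]
orientation: [2.54, -1.846, -0.005]
contact_force: [0.7, -0.2, 0.2]
grip_width: 0.0001
gripper_force: 0.0
```

```bash
python3 - <<'E'
from h import *
exec(open("st.py").read())
o,im,d=grab("side");a=cv2.resize(im[90:230,220:400],None,fx=4,fy=4,interpolation=cv2.INTER_CUBIC); cv2.imwrite("pics/s5.png",a)
P=world("side",d)
o,im,d=grab("wrist");P=world("wrist",d,o); np.savez("w5.npz",im=im,P=P); cv2.imwrite("pics/w5.png",im)
E
```

```text
10.85 [ 573.2 -295.7   64.7] tool y -162.02 z [-3.4e-03  7.0e-04 -1.0e+00] F [ 0.7 -0.2  0.2] w 0.0001
```

View pics/w5.png

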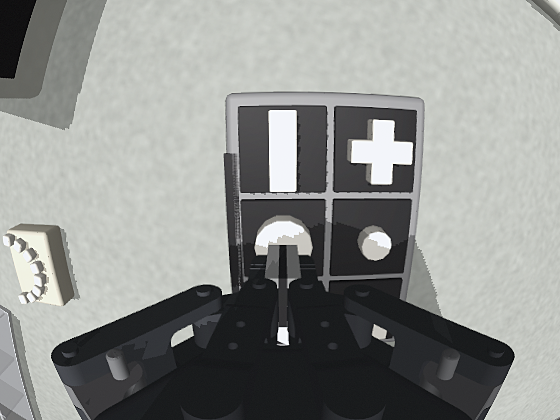

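The shut fingertips are centred over the large round key (285,245), with the bar key at (283,150) and the cross at (380,152). Pressing now.

Call:
servo_tool(commands=[[0,0,0,0,0,-15,1],[0,0,0,0,0,-24,1],[0,0,0,0,0,-29,1],[0,0,0,0,0,-29,1],[0,0,0,0,0,-29,1]])

```text
clock: 11.37
tcp_pos: [0.5753, -0.2961, 0.0399]
orientation: [-2.54, 1.846, -0.003]
contact_force: [-3.8, 4.2, 20.2]
grip_width: -0.0001
gripper_force: 10.2
```

Call:
servo_tool(commands=[[0,0,0,0,0,-1,1],[0,0,0,0,0,-1,1],[0,0,0,0,0,-1,1]])

```text
clock: 11.62
tcp_pos: [0.5753, -0.2962, 0.0398]
orientation: [-2.539, 1.845, -0.004]
contact_force: [-6.3, 4.7, 27.6]
grip_width: -0.0002
gripper_force: 13.6
```

Call:
servo_tool(commands=[[0,0,0,0,0,15,1],[0,0,0,0,0,33,1],[0,0,0,-8,25,33,1],[0,0,0,-16.1,49.4,33,1],[0,0,0,-16.1,49.4,33,1]])

```text
clock: 12.03
tcp_pos: [0.5572, -0.2406, 0.0686]
orientation: [-2.543, 1.84, 0.007]
contact_force: [-0.7, 2.5, -1.2]
grip_width: 0.0
gripper_force: 0.0
```

Call:
servo_tool(commands=[[0,0,0,0,0,0,1],[0,0,0,0,0,0,1],[0,0,0,0,0,-10,1],[0,0,0,0,0,-22,1],[0,0,0,0,0,-26,1]])

```text
clock: 12.45
tcp_pos: [0.5576, -0.247, 0.0412]
orientation: [2.54, -1.847, -0.001]
contact_force: [0.9, 1.1, 4.6]
grip_width: -0.0
gripper_force: 2.1
```

Call:
servo_tool(commands=[[0,0,0,0,0,-3,1],[0,0,0,0,0,-5.5,1],[0,0,0,0,0,-5.5,1],[0,0,0,0,0,-5.5,1],[0,0,0,0,0,-5.5,1]])

```text
clock: 12.87
tcp_pos: [0.5578, -0.2471, 0.0398]
orientation: [-2.539, 1.848, 0.001]
contact_force: [-7.5, 4.2, 26.4]
grip_width: 0.0
gripper_force: 13.5
```

Call:
servo_tool(commands=[[0,0,0,0,0,15,1],[0,0,0,0,0,32,1],[0,0,0,-3,-27,32,1],[0,0,0,-6,-54,32,1],[0,0,0,-10,-80,32,1]])

```text
clock: 13.28
tcp_pos: [0.548, -0.3271, 0.0693]
orientation: [-2.543, 1.845, 0.0]
contact_force: [0.0, 0.4, -1.0]
grip_width: -0.0003
gripper_force: 0.0
```

Call:
servo_tool(commands=[[0,0,0,-4,-18,0,1],[0,0,0,-7.3,-34.9,0,1],[0,0,0,-7.3,-34.9,0,1],[0,0,0,-7.3,-34.9,0,1],[0,0,0,-7.3,-34.9,-15,1]])

```text
clock: 13.7
tcp_pos: [0.5424, -0.3614, 0.056]
orientation: [-2.541, 1.846, -0.005]
contact_force: [0.0, -0.9, -0.4]
grip_width: -0.0002
gripper_force: 0.0
```

Call:
servo_tool(commands=[[0,0,0,0,0,-10,1],[0,0,0,0,0,-17,1],[0,0,0,0,0,-17,1],[0,0,0,0,0,-17,1],[0,0,0,0,0,-17,1]])

```text
clock: 14.12
tcp_pos: [0.5414, -0.3594, 0.0397]
orientation: [-2.541, 1.843, 0.002]
contact_force: [-7.3, 7.3, 28.9]
grip_width: 0.0001
gripper_force: 14.4
```

Call:
servo_tool(commands=[[0,0,0,0,0,15,1],[0,0,0,0,0,32,1],[0,0,0,25,8,32,1],[0,0,0,49.5,16.1,32,1],[0,0,0,49.5,16.1,32,1]])

```text
clock: 14.53
tcp_pos: [0.5963, -0.3396, 0.0685]
orientation: [-2.546, 1.834, -0.002]
contact_force: [1.5, 0.5, -1.3]
grip_width: -0.0001
gripper_force: 0.0
```

Call:
servo_tool(commands=[[0,0,0,0,0,0,1],[0,0,0,0,0,0,1],[0,0,0,0,0,-12,1],[0,0,0,0,0,-24,1],[0,0,0,0,0,-32,1]])

```text
clock: 14.95
tcp_pos: [0.5897, -0.3459, 0.0386]
orientation: [-2.54, 1.848, 0.001]
contact_force: [-22.5, 19.6, 88.4]
grip_width: -0.0001
gripper_force: 44.1
```

Call:
servo_tool(commands=[[0,0,0,0,0,0,1],[0,0,0,0,0,0,1],[0,0,0,0,0,0,1],[0,0,0,0,0,0,1],[0,0,0,0,0,0,1]])

```text
clock: 15.37
tcp_pos: [0.5894, -0.3457, 0.0398]
orientation: [-2.539, 1.848, 0.001]
contact_force: [-7.7, 5.4, 26.4]
grip_width: -0.0003
gripper_force: 13.0
```

Call:
servo_tool(commands=[[0,0,0,0,0,0,1],[0,0,0,0,0,0,1],[0,0,0,0,0,0,1],[0,0,0,0,0,0,1],[0,0,0,0,0,0,1]])

```text
clock: 15.78
tcp_pos: [0.5894, -0.3457, 0.0398]
orientation: [-2.539, 1.848, 0.001]
contact_force: [-8.1, 5.2, 26.4]
grip_width: 0.0004
gripper_force: 13.0
```

Call:
servo_tool(commands=[[0,0,0,0,0,0,1],[0,0,0,0,0,0,1],[0,0,0,0,0,0,1],[0,0,0,0,0,0,1],[0,0,0,0,0,0,1]])

```text
clock: 16.2
tcp_pos: [0.5894, -0.3457, 0.0398]
orientation: [-2.539, 1.848, 0.001]
contact_force: [-7.5, 5.5, 26.0]
grip_width: 0.0001
gripper_force: 13.0
```

Call:
servo_tool(commands=[[0,0,0,0,0,20,1],[0,0,0,0,0,50,1],[0,0,0,0,0,80,1],[0,0,0,0,0,110,1],[0,0,0,0,0,140,1]])

```text
clock: 16.62
tcp_pos: [0.589, -0.3451, 0.1773]
orientation: [2.54, -1.848, -0.004]
contact_force: [1.3, 0.8, 0.1]
grip_width: 0.0004
gripper_force: 0.0
```

The bar was held for over 1.2 s. The bar press peaked near 90 N on landing, below the 120 N wrist limit. One numeric check that the scene is unchanged, then hand-in.

Call:
servo_tool(commands=[[0,0,0,0,0,0,1],[0,0,0,0,0,0,1],[0,0,0,0,0,0,1]])

```text
clock: 16.87
tcp_pos: [0.5893, -0.3447, 0.176]
orientation: [2.541, -1.847, -0.003]
contact_force: [-0.1, -0.7, -0.8]
grip_width: -0.0003
gripper_force: 0.0
```

```bash
python3 - <<'E'
from h import *
S=np.load("side0.npz"); o,im,d=grab("side"); P=world("side",d)
th=np.radians(-13.2); ex=np.array([np.cos(th),np.sin(th)]); ey=np.array([-ex[1],ex[0]])
l=(P[...,:2]-[.5483,-.0008])*1000; A=l@ex;B=l@ey
m=(abs(B)<5)&(A>-60)&(A<-6)&(P[...,2]>.064)&(P[...,2]<.072); print("fin",m.sum(),A[m].min(),A[m].max(),np.median(P[m][:,2]))
df=(cv2.absdiff(im,S["im"]).max(2)>60).astype(np.uint8); n,_,st,_=cv2.connectedComponentsWithStats(cv2.morphologyEx(df,cv2.MORPH_OPEN,np.ones((3,3),np.uint8)))
print([s.tolist() for s in st[1:] if s[4]>25])
print(r.hand_in())
E
```

```text
fin 48 -41.594373703701436 -7.173107211921305 0.06745424372001996
[[212, 0, 23, 37, 531], [245, 0, 8, 30, 211], [309, 0, 4, 13, 52], [302, 22, 11, 9, 75], [216, 37, 23, 13, 227], [205, 36, 53, 59, 1667], [304, 39, 34, 45, 1079], [537, 122, 6, 8, 39], [330, 152, 8, 5, 35], [239, 192, 51, 18, 336], [295, 197, 13, 6, 46], [250, 284, 15, 5, 46], [214, 292, 33, 25, 374]]
the job is handed in; nothing more can be done
None
```

The job is handed in at about 17 s: the tray was measured home and released, then the round, triangle and cross keys were pressed fully down and the bar key was held for over 1.2 s; the bar press peaked near 93 N on landing, under the 120 N wrist limit, and no verdict was returned.

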